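# Move the drying stand's upright to the palette and lock its bracket in

### The arm

A 7-joint arm with a two-finger parallel gripper is mounted at the origin on the work surface. World frame = base frame: x ahead of the robot, y to its left, z up, the work surface at z = 0. Lengths are in mm, angles in rad, forces in N, time in s.
With the tool pointing down it reaches from about 350 to 775 mm from the base axis. Payload 3.1 kg.
Tool frame: the origin (TCP) lies at the centre of the arm's flange, where the gripper is bolted on; the fingertips stand 173 mm ahead of it and the grasp point (between the pads) lies 155 mm ahead of it; z points along the fingers, y is the direction in which the jaws open and shut (so a half turn about z gives the same grasp; the last joint's range is limited). The gripper opens to 85 mm and grips with 20 to 120 N. Pads are 22 mm wide; open, the fingers measure 114 mm over their backs; the gripper's body (76 mm by 85 mm) begins 54 mm behind the grasp point. The pads swing forward as they close: fully open they stand 13 mm farther back than shut.
Start: joints at [-1.335, 0.311, 0.014, 1.512, -0.004, 1.319, -0.027], TCP at [150.8, 528.935, 404.704] pointing down, gripper open.
Joint ranges: [-2.7, 2.7], [-0.3, 1.91], [-1.27, 1.3], [0.12, 2.57], [-1.44, 4.58], [0.2, 2.03], [-3.05, 3.05]. Speed limits (rad/s): [2.79, 2.79, 3.14, 3.14, 3.14, 3.14, 3.14].

### API

Orientations are given as [roll, pitch, yaw] about the fixed x, y, z axes, in that order (R = Rz(yaw) Ry(pitch) Rx(roll)).
In Python, from bench import ctrl, cams gives the robot as it stands. Calls block until the motion is done:
- ctrl.goto(position, orientation): joint-space move of the TCP to a pose.
- ctrl.move_linear(position, attitude=None, v=150, force_limit=None): straight line of the TCP; attitude=None keeps the orientation; v is the mean speed in mm/s. With force_limit (N) it stops when the force on the tool has changed by that much, and returns True; else False.
- ctrl.set_joints(angles): joint-space move.
- ctrl.let_go() and ctrl.grasp(): open the fingers fully, or close them until they stop; the grip force is fixed at half the most.
- ctrl.sleep(seconds).
- ctrl.ik(position, orientation): joint angles nearest the present ones, or None.
- cams.camera(name): name is "side" or "top" or "wrist"; returns a dict with "frame" (420x560x3 uint8, red, green, blue), "z_map" (420x560 float32, mm along the optical axis (not along the pixel's ray), 0 where there is no reading), "fx", "fy", "cx", "cy" (pixels), "k1" (the pictures are not rectified: a ray, as slopes to the right and down, at radius r is drawn at 1 + k1 r^2 times it, then the intrinsics apply), "R" (3x3) and "t" (3): a world point X has camera coordinates R X + t; the wrist camera has in their place "hand_eye" (4x4, takes a point from camera to tool coordinates, whose origin is the TCP and whose axes are the flange's). Camera axes: x right, y down, z forward; pixel columns grow to the right and rows downward; lengths in mm; the calibration is good to about 2 mm. A picture is of the moment at which its call begins: read the wrist's pose just before it.
A pose or a line that the arm cannot do raises ctrl.PlanningError and nothing moves.
- ctrl.job_done(): hands the job in, once; it reports no verdict.
Readings, each from a call of its own:
- ctrl.current_time(): time.
- ctrl.current_q(): joint angles.
- ctrl.current_dq(): joint speeds.
- ctrl.current_joint_torque(): joint torques, N m.
- ctrl.current_eef_pos(): TCP position.
- ctrl.current_ee_rot(): TCP orientation.
- ctrl.current_ft_force(): force on the tool from outside, world axes, zero at the start.
- ctrl.current_wrist_torque(): the same for the moment, N m.
- ctrl.current_grip_width(): opening from 0.0 (shut) to 1.0 (fully open).
Only numpy, scipy, OpenCV 4.12 (cv2) and the standard library are available. Lean on these libraries where they do the work, as an engineer would, in place of code of your own. Each camera call takes 0.05 s, during which the arm holds its last target.

### The job

First squeeze the release bar at the top of the drying stand's upright, slide the upright along to the end notch in line with the white paint palette, and let go so that it catches in the notch. Then take the two-clawed bracket with the crossbar out of the wooden rack, hook both claws into the upright's slots and press it fully down until the spring latch snaps over the upper claw, so that it hangs out over the palette, and let go. Leave the other bracket and everything else on the worktop where they are.

Things in the scene. Friction and masses are not known exactly. Their poses are not given: they have to be found in the camera images.
- stand: Fixed dark steel base of the drying stand, 125 x 250 x 12 mm, on the worktop; y along its slide, x to its rear. Origin on the worktop below the upright's front face in the middle notch; the base reaches 40 mm in front of it. The sliding upright: a foot 64 mm wide and 30 mm high reaching 28 mm forward, and an aluminium plate 48 mm wide, 5 mm thick, its front face flat at x = 0, with two slots
- dock (a point): Point on the centre line of the upright's front face, 110 mm above the worktop, that the bracket's point bracket_back meets when locked home. Moves with the upright. x: level, from the front face into the plate (from bracket tip to claws), y: along the slide, z: up. The plate ends at z = +85 mm, its 32 mm wide top tab at +126 mm
- slot_high (a point): Bottom edge of the upper slot, centre line, front face (33 mm above dock, same axes). Both slots are 16 mm wide, 36 mm high, through the 5 mm plate; the lower one lies 66 mm below. 29 mm are free behind the plate, up to the release bar. Locked home, the claws' necks rest on these edges
- squeeze (a point): On the upright, 216 mm above the worktop, axes as dock: centre between the gripping faces when fully squeezed. In front, the fixed 5 mm tab (32 mm wide), front face at x = -15 mm; behind, the release bar (28 mm wide, rubber-faced), rear face at x = +25 mm free, +15 mm squeezed. Both end 20 mm above. Squeeze along x, fingers outside tab and bar, from 40 to 30 mm: only the bar gives
- upright (a joint): Position of the upright along the stand's y, m: about 0 in the middle notch, where it starts; the end notches are at +0.075 and -0.075, the stops at +-0.08. Slides with about 2 N friction while the release is squeezed. A notch takes the pawl within about 2 mm of its middle; else the pawl rests on a land and the bar stays in
- release (a joint): Release bar, m: 0 free (pawl home in a notch), 0.010 fully squeezed; the pawl is clear of the notch from about 0.0075. Spring: 6 N free to 11 N full; it springs back when let go, but between notches not below 0.007
- latch (a joint): Brass spring latch behind the upper slot, m: 0 at rest; the upper claw pushes it back about 0.009 as it goes in (2.5 to 4 N), and it snaps back to 0 over the claw when the bracket is down within about 3 mm of home, locking it. Its push makes friction: the bracket will hardly drop home by itself, press it down
- bracket_grip (a point): Grip point of the bracket to hang (aluminium, 10 mm thick, 110 mm high, 166 mm long, 0.1 to 0.25 kg): in its level beam, half-way up (9 mm below its top), near the centre of mass. x: along the beam to the claws, y: across the thickness, z: up. The 18 mm high beam reaches 78 mm forward, with a 12 mm steel crossbar 56 mm long along y at 73 mm. Stands upright in one of the rack's stalls, claws to the rack's +x; lift 45 mm to leave, 130 to pass over it
- bracket_back (a point): Middle of the bracket's back face: 72 mm along +x and 46 mm below bracket_grip, same axes. A 14 mm deep spine runs 55 mm up and down from it, a slanting brace joins it to the beam. Two claws stand 15 mm out at the back: necks 14 mm high, 9 mm long, their undersides 33 mm above and below it; tongues reach 14 mm lower. They enter with the bracket 14 to 22 mm above home (18 best), back against plate, then straight down
- plain_grip (a point): The other bracket in the rack, to be left alone: same beam and size, but one claw only and no crossbar; same point and axes as bracket_grip
- rack: Wooden storage rack 160 x 120 mm, fixed, left or right of the stand; origin on the worktop, near its middle. Two stalls 17 mm wide along x at y = +-32.5 mm: front posts 118 mm high from x = -62 to -46 mm, rear cheeks 50 mm high from x = 50 to 76 mm. The brackets' grip points lie at x = -2 mm, 113 mm up
- palette: Round white ceramic paint palette, 76 mm across, 14 mm high, on the worktop in front of one end notch of the stand (within about 6 mm of in line, 120 mm in front of the plate); origin under its centre
- dispenser: Red plastic tape dispenser 76 x 30 x 54 mm in front of the other end notch; origin under its centre; leave alone
- jar: Cobalt glass marble jar with screw lid, 84 mm across, 115 mm high, across the stand from the rack; origin under its centre; leave alone
- clamp: Chrome spring clamp lying flat, 115 x 40 x 22 mm, beside the stand; leave alone
- doll: Cherry wood peg doll blank, 34 mm across, 80 mm high, standing in front of the stand between the palette and the dispenser; origin under its centre; leave alone
- brush_pot: White brush pot 64 mm across, 85 mm high with brushes up to 190 mm, behind and right of the stand; leave alone
- paint: White paint bottle 56 mm across, 100 mm high, beside the stand; leave alone
Things that resemble listed ones, but are neither listed nor needed, are in the scene too. What is meant by the palette is not blue, and is the smaller of those in its own colour.

How it is judged:
By the outcome, as a careful person would: the job done as asked, in the order asked, and still so for the second after the job is handed in, with the robot touching nothing.
It also fails if it takes over 51 s, if anything falls off the work surface, if the arm or the gripper's body presses on something with over 40 N, if the wrist force passes 120 N, or if a joint passes its speed limit or range.

## Working session

There is one attempt and no reset: what is moved stays moved. The work goes in short steps, each a Python script; the robot and the scene stay as the last script left them, time stands still between calls to the robot, and variables do not carry over. Pictures are saved under pics/ and viewed, and the job is handed in when it is done.

```bash
ls; mkdir -p pics
cat > h.py <<'E'
import numpy as np, cv2
from bench import ctrl, cams
def save(c,name,scale=1.0,crop=None):
    f=c["frame"][:,:,::-1].copy()
    if crop: f=f[crop[1]:crop[3],crop[0]:crop[2]]
    if scale!=1: f=cv2.resize(f,None,fx=scale,fy=scale,interpolation=cv2.INTER_CUBIC)
    cv2.imwrite("pics/"+name,f)
E
python3 - <<'E'
from h import *
print(ctrl.current_time(),ctrl.current_eef_pos(),ctrl.current_ee_rot())
for n in ["side","top","wrist"]:
    c=cams.camera(n); save(c,n+"0.png",1.4)
    np.save("pics/"+n+"0.npy",c,allow_pickle=True)
    print(n,{k:(np.round(v,4).tolist() if hasattr(v,'tolist') else v) for k,v in c.items() if k not in("frame","z_map")})
print(ctrl.current_time(), ctrl.current_ft_force())
E
```

```text
pics
0.0 [150.70734051 528.6063605  403.64545987] [-3.13926505e+00  9.68144493e-05  2.86386870e+00]
side {'fx': 453.50066495794823, 'fy': 453.50066495794823, 'cx': 283.6429211518866, 'cy': 207.4263991519708, 'k1': -0.031875574204052924, 'R': [[0.88, -0.4747, 0.0167], [-0.2585, -0.5082, -0.8215], [0.3984, 0.7186, -0.5699]], 't': [-474.474, 263.4545, 941.5846]}
top {'fx': 464.90134707056114, 'fy': 464.90134707056114, 'cx': 278.40144197498495, 'cy': 212.02763009741196, 'k1': -0.03465892153362987, 'R': [[-0.0144, -0.9997, 0.0176], [-0.9973, 0.0131, -0.0721], [0.0719, -0.0186, -0.9972]], 't': [7.0044, 532.2785, 1165.5452]}
wrist {'fx': 323.70054488163026, 'fy': 323.70054488163026, 'cx': 279.09554486838016, 'cy': 212.4854693622474, 'k1': 0.00969034122868288, 'hand_eye': [[0.0001, -0.9554, -0.2953, 75.4597], [1.0, -0.0001, 0.0007, 0.503], [-0.0007, -0.2953, 0.9554, 31.4043], [0.0, 0.0, 0.0, 1.0]]}
0.15 [ 0.50564389 -0.16612786  0.09468128]
```

View pics/top0.png

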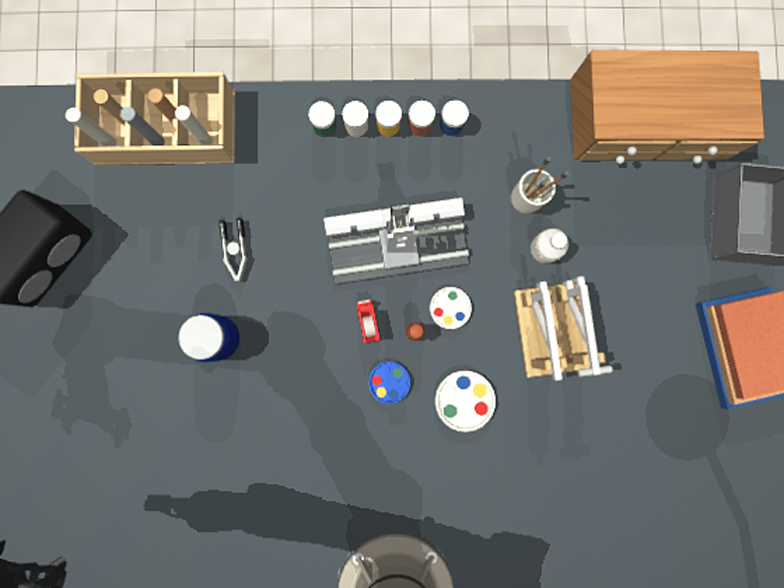

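View pics/side0.png

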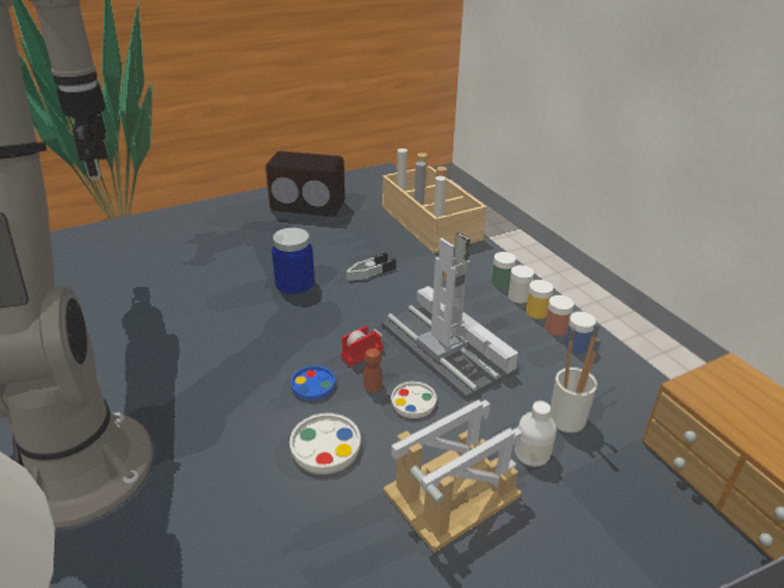

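View pics/wrist0.png

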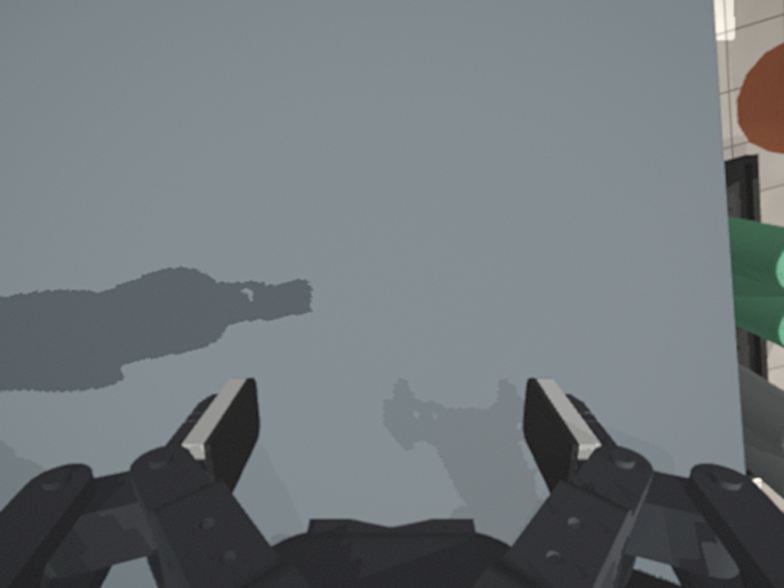

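```bash
cat >> h.py <<'E'
def undist(c,uv):
    uv=np.atleast_2d(np.asarray(uv,float))
    K=np.array([[c["fx"],0,c["cx"]],[0,c["fy"],c["cy"]],[0,0,1]])
    # r_d = r(1+k1 r^2)
    return cv2.undistortPoints(uv.reshape(-1,1,2),K,np.array([c["k1"],0,0,0,0.])).reshape(-1,2)
def cam2world(c,tcp=None,rot=None):
    if "R" in c:
        R=np.array(c["R"]);t=np.array(c["t"]);return R.T,-R.T@t
    from scipy.spatial.transform import Rotation as Ro
    Rt=Ro.from_euler("xyz",rot).as_matrix();H=np.array(c["hand_eye"])
    return Rt@H[:3,:3],Rt@H[:3,3]+np.array(tcp)
def rays(c,uv,tcp=None,rot=None):
    R,o=cam2world(c,tcp,rot);n=undist(c,uv)
    return o,(np.c_[n,np.ones(len(n))]@R.T)
def onplane(c,uv,z,tcp=None,rot=None):
    o,d=rays(c,uv,tcp,rot);s=(z-o[2])/d[:,2];return o+d*s[:,None]
def cloud(c,tcp=None,rot=None):
    h,w=c["z_map"].shape;u,v=np.meshgrid(np.arange(w),np.arange(h))
    o,d=rays(c,np.c_[u.ravel(),v.ravel()],tcp,rot)
    P=o+d*c["z_map"].reshape(-1,1);P[c["z_map"].ravel()<=0]=np.nan
    return P.reshape(h,w,3)
def project(c,X,tcp=None,rot=None):
    R,o=cam2world(c,tcp,rot);p=(np.atleast_2d(X)-o)@R;n=p[:,:2]/p[:,2:]
    r2=(n**2).sum(1,keepdims=True);n=n*(1+c["k1"]*r2)
    return n*[c["fx"],c["fy"]]+[c["cx"],c["cy"]]
def load(n): return np.load("pics/"+n+".npy",allow_pickle=True).item()
E
python3 - <<'E'
from h import *
c=load("top0");save(c,"topcrop.png",3.5,(225,130,445,290))
P=cloud(c);np.set_printoptions(suppress=True,precision=1)
s=load("side0");save(s,"sidecrop.png",3,(240,150,440,400)); Q=cloud(s)
for z0,z1 in [(225,250),(200,225),(105,125),(9,18)]:
    m=(P[...,2]>z0)&(P[...,2]<z1); n,l,st,ce=cv2.connectedComponentsWithStats(m.astype(np.uint8))
    for i in range(1,n):
        if st[i,4]>15:
            q=P[l==i];print(z0,st[i],q.mean(0),q.min(0),q.max(0))
E
```

```text
225 [279 146  14   6  56] [651.4 -13.9 234. ] [646.7 -27.  225.1] [657.1   0.5 238.2]
225 [281 162  15   6  50] [616.9 -18.1 234. ] [613.  -33.1 225.6] [621.3  -3.1 240.5]
200 [279 150  14   4  31] [648.9 -12.6 212.6] [647.1 -27.6 200.6] [650.8   0.2 224. ]
200 [281 166  15   3  27] [615.1 -18.3 211.9] [613.  -33.9 200.7] [617.5  -3.8 224.3]
105 [ 420   35  126   69 4106] [ 858.8 -490.2  122. ] [ 784.4 -651.6  105.3] [ 952.3 -349.5  125. ]
105 [485  36   7   8  20] [ 942.5 -515.9  123.6] [ 931.  -522.9  121.7] [ 949.4 -508.4  124.7]
105 [493  54   7   9  25] [ 893.5 -532.   123.4] [ 882.6 -540.8  120.4] [ 902.6 -525.   125. ]
105 [501  56   5   7  17] [ 890.8 -549.3  123.2] [ 883.  -555.2  118.9] [ 900.1 -544.5  124.9]
105 [76 71 11 12 50] [853.  466.3 115.8] [846.7 459.7 105.8] [867.4 480.2 124.9]
105 [113  73  11   8  37] [853.4 377.6 114. ] [847.3 370.9 105.7] [864.  390.  124.8]
105 [59 84  9 11 46] [823.9 511.2 114.8] [816.5 506.4 105.4] [839.  523.7 125. ]
105 [133  84   9   9  36] [823.1 331.9 116. ] [817.2 325.5 106.1] [835.5 345.8 124.9]
105 [95 86  9  8 35] [823.6 422.9 115
[... 3229 characters left out ...]
47] [ 494.8 -115.4   10.2] [ 482.6 -140.2    9. ] [505.6 -96.5  12.7]
9 [500 229   7  17  33] [ 462.  -583.9   12.9] [ 439.4 -589.2    9.2] [ 481.1 -576.6   17.7]
9 [261 240  11   6  32] [456.2  32.4  14.9] [449.1  19.5  10.2] [461.6  45.1  17.5]
9 [506 246  11  39  67] [ 389.8 -599.2   13.3] [ 338.2 -610.1    9.1] [ 436.7 -588.4   17.9]
9 [401 256  20  10  78] [ 400.9 -335.5   12.5] [ 392.5 -362.5    9.1] [ 415.6 -312.8   17.9]
9 [263 259  30  29 300] [376.9   3.9  11.7] [342.3 -33.    9. ] [413.2  40.9  17.9]
9 [ 311  265   43   42 1141] [ 343.7 -133.8   12.7] [ 293.  -186.5    9. ] [396.  -79.9  18. ]
9 [ 241  382   83   38 1156] [62.8 -3.  13.2] [  11.  -104.9    9. ] [104.2 100.4  18. ]
```

```bash
ls pics
```

```text
side0.npy
side0.png
sidecrop.png
top0.npy
top0.png
topcrop.png
wrist0.npy
wrist0.png
```

View pics/topcrop.png

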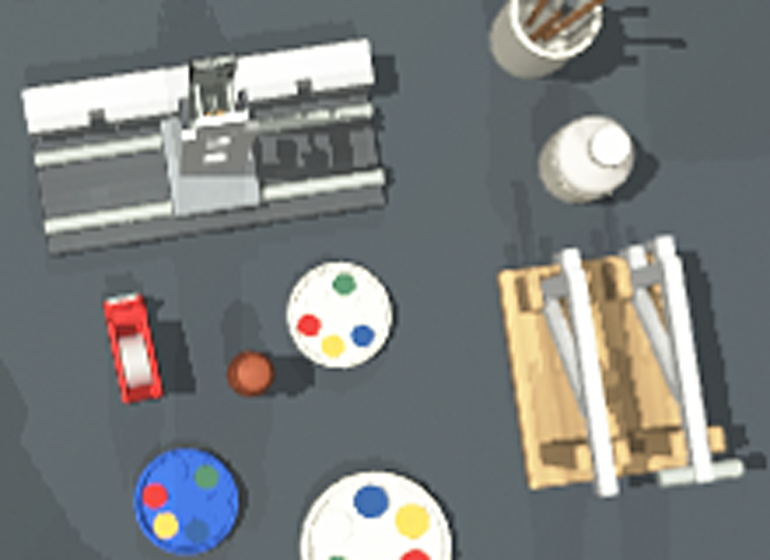

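View pics/sidecrop.png

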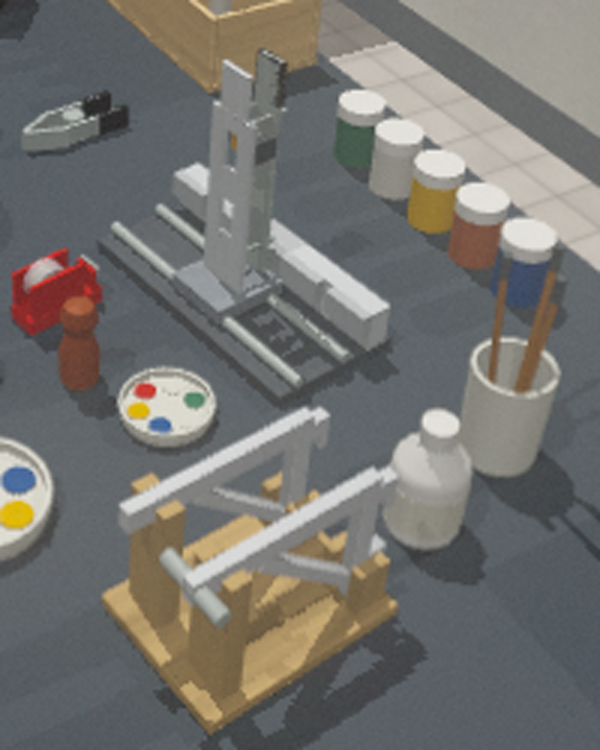

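Run:
```python
from h import *
np.set_printoptions(suppress=True,precision=2)
c=load("top0");P=cloud(c)
hsv=cv2.cvtColor(c["frame"],cv2.COLOR_RGB2HSV);V=hsv[...,2];S=hsv[...,1]
# rear bar : white, in roi
def fit(mask,name):
    ys,xs=np.nonzero(mask);z=np.nanmedian(P[ys,xs,2])
    W=onplane(c,np.c_[xs,ys],z)[:,:2]
    (cx,cy),(a,b),ang=cv2.minAreaRect(W.astype(np.float32))
    vx,vy,_,_=cv2.fitLine(W.astype(np.float32),cv2.DIST_HUBER,0,.01,.01).ravel()
    print(name,len(xs),"z",z,"ctr",cx,cy,"size",a,b,ang,"line yaw(deg) of y:",np.degrees(np.arctan2(-vx/vy,1)), W.mean(0))
m=np.zeros(V.shape,bool);m[140,0]=0
roi=np.zeros(V.shape,bool);roi[138:172,228:335]=1
mm=roi&(V>190)&(S<40)&(P[...,2]>20)&(P[...,2]<60)
fit(mm,"rearbar")
roi[:]=0;roi[172:200,228:340]=1
mm=roi&(V>170)&(P[...,2]<40)&(P[...,2]>8)
n,l,st,ce=cv2.connectedComponentsWithStats(mm.astype(np.uint8))
for i in range(1,n):
    if st[i,4]>30: print(st[i]); fit(l==i,"rail")
# base plate points from cloud
Q=P[130:205,225:345].reshape(-1,3);Q=Q[(Q[:,2]>5)&(Q[:,2]<60)&(Q[:,0]>540)&(Q[:,0]<720)]
print(cv2.minAreaRect(Q[:,:2].astype(np.float32)))
# small palette, rack
for nm,pt in [("pal",(322,220)),("big",(332,287))]:
    roi=np.zeros(V.shape,np.uint8);cv2.circle(roi,pt,24,1,-1)
    mm=(roi>0)&(V>150)&((S<40));ys,xs=np.nonzero(mm);W=onplane(c,np.c_[xs,ys],13)[:,:2]
    print(nm,cv2.minEnclosingCircle(W.astype(np.float32)))
# beams
for nm,b in [("target",(412,195,440,275)),("plain",(380,195,412,275))]:
    x0,y0,x1,y1=b;sub=P[y0:y1,x0:x1];g=(sub[...,2]>110)&(sub[...,2]<130)
    Q=sub[g];print(nm,len(Q),np.median(Q[:,2]))
    ys,xs=np.nonzero(g);W=onplane(c,np.c_[xs+x0,ys+y0],122)[:,:2].astype(np.float32)
    print(cv2.minAreaRect(W)); vx,vy,_,_=cv2.fitLine(W,cv2.DIST_HUBER,0,.01,.01).ravel();print("yaw",np.degrees(np.arctan2(vy/vx,1)))
    cc=cv2.boxPoints(cv2.minAreaRect(W));print(cc.tolist())
s=load("side0");Q=cloud(s)
for z0,z1 in [(200,245)]:
    mm=(Q[...,2]>z0)&(Q[...,2]<z1)&(Q[...,0]>590)&(Q[...,0]<680)&(abs(Q[...,1])<60);n,l,st,ce=cv2.connectedComponentsWithStats(mm.astype(np.uint8))
    for i in range(1,n):
        if st[i,4]>15: q=Q[l==i];print("side",st[i],np.median(q,0),q.min(0),q.max(0))
for y in [1.7,-1.44]: print(y,ctrl.ik([620,-15,371],[np.pi,0,y]))
for y in [3.27,.13]: print(y,ctrl.ik([460,-330,280],[np.pi,0,y]),ctrl.ik([560,-100,340],[np.pi,0,y]))
```

```text
rearbar 1002 z 49.7541297278741 ctr 662.7924194335938 -10.797218322753906 size 53.306419372558594 249.68275451660156 7.900513172149658 line yaw(deg) of y: 7.688223 [673.02  -7.9 ]
[235 172  32   5  80]
rail 80 z 20.846342281396915 ctr 633.5379028320312 70.02005004882812 size 8.18813705444336 79.89385986328125 6.978376388549805 line yaw(deg) of y: 5.360077 [632.13  76.99]
[238 172  61  24 378]
rail 378 z 27.860198585066883 ctr 607.927490234375 27.332412719726562 size 48.51689910888672 155.46490478515625 7.47073221206665 line yaw(deg) of y: 11.086187 [597.07  10.03]
[300 179  35   8 123]
rail 123 z 20.34197767187129 ctr 607.3051147460938 -100.28095245361328 size 9.371871948242188 88.36203002929688 6.971179962158203 line yaw(deg) of y: 7.4823394 [607.25 -99.96]
((636.6171875, -18.615219116210938), (304.774658203125, 162.71018981933594), 89.85935974121094)
pal ((512.396484375, -110.42024993896484), 38.64613342285156)
big ((342.40618896484375, -133.50254821777344), 55.420867919921875)
target 552 119.94977540569073
((471.1650695800781, -338.5050048828125), (56.60482406616211, 163.747863769
[... 292 characters left out ...]
2188, 35.94243240356445), 1.3381949663162231)
yaw 7.2267203
[[385.5314025878906, -254.31097412109375], [386.3708190917969, -290.24359130859375], [546.0040283203125, -286.5145263671875], [545.16455078125, -250.5819091796875]]
side [325 166  11  19 145] [648.9  -16.2  219.84] [645.18 -28.74 200.83] [659.13   2.1  236.29]
side [313 170  11  19 145] [615.2  -19.91 219.4 ] [611.36 -34.99 200.71] [621.6   -2.28 235.69]
1.7 [-0.52  0.58  0.84  1.38 -0.43  1.37  0.45]
-1.44 [-0.65  0.69  1.12  1.39 -0.62  1.44 -2.55]
3.27 [-0.06  0.6   0.97  1.67 -0.54  1.16  2.74] [-0.5   0.53  0.95  1.59 -0.44  1.26  2.22]
0.13 [ 0.03  0.55  0.81  1.67 -0.43  1.12 -0.48] [-0.52  0.54  0.99  1.59 -0.47  1.27 -0.9 ]
```

```bash
cat >> h.py <<'E'
def shot(name,scale=1.4):
    p=np.array(ctrl.current_eef_pos());r=np.array(ctrl.current_ee_rot())
    c=cams.camera("wrist");c["tcp"]=p;c["rot"]=r;np.save("pics/"+name+".npy",c,allow_pickle=True);save(c,name+".png",scale);return c
YS=0.133
def ax(y): return np.array([np.cos(y),np.sin(y),0]),np.array([-np.sin(y),np.cos(y),0])
E
python3 - <<'E'
from h import *
ctrl.goto([629,-16.5,500],[np.pi,0,YS+np.pi/2])
print(ctrl.current_time(),ctrl.current_eef_pos(),ctrl.current_ee_rot())
c=shot("w1")
E
```

```text
2.7417 [629.14113389 -14.89191737 499.67733636] [-3.14121164e+00 -1.09510824e-03  1.70653692e+00]
```

View pics/w1.png

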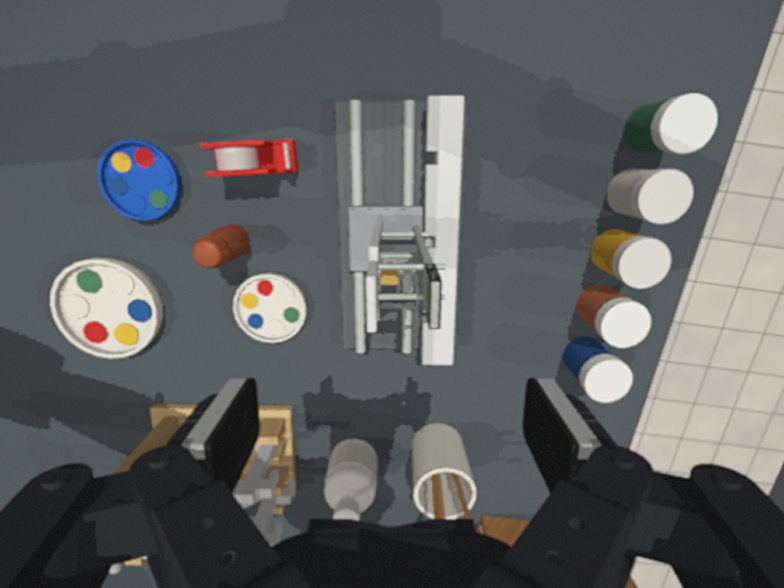

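Run:
```python
from h import *
np.set_printoptions(suppress=True,precision=1)
c=load("w1");P=cloud(c,c["tcp"],c["rot"])
X,Y=ax(YS)
mm=(P[...,2]>215)&(P[...,2]<250)&(P[...,0]>580)&(abs(P[...,1])<60);n,l,st,ce=cv2.connectedComponentsWithStats(mm.astype(np.uint8))
for i in range(1,n):
    if st[i,4]>15:
        q=P[l==i];print(st[i],np.median(q,0)); t=q[q[:,2]>np.percentile(q[:,2],70)]; print("top",len(t),t.mean(0),t.min(0),t.max(0),"s-x",(t@X).min(),(t@X).max(),"s-y",(t@Y).min(),(t@Y).max(),(t@Y).mean())
print("planned squeeze s:",np.array([629,-16.5,0])@X,np.array([629,-16.5,0])@Y)
# rear bar yaw
hsv=cv2.cvtColor(c["frame"],cv2.COLOR_RGB2HSV)
mm=(P[...,2]>40)&(P[...,2]<56)&(hsv[...,2]>180)&(P[...,0]>640)&(P[...,0]<720)&(P[...,1]>-160)&(P[...,1]<140)
q=P[mm];print(len(q),np.median(q[:,2]));print(cv2.minAreaRect(q[:,:2].astype(np.float32)))
mm=(P[...,2]>5)&(P[...,2]<60)&(P[...,0]>540)&(P[...,0]<720)&(P[...,1]>-170)&(P[...,1]<140)
q=P[mm];print(cv2.minAreaRect(q[:,:2].astype(np.float32)))
for h,n_ in((0,"a"),):
  R=cv2.minAreaRect(q[:,:2].astype(np.float32));b=cv2.boxPoints(R);print(b, (b@X[:2]),(b@Y[:2]))
```

```text
[262 191   8  46 340] [618.6 -13.5 234.9]
top 102 [618.4 -14.2 235.8] [614.7 -30.6 235.2] [621.9  -0.7 237.2] s-x 608.7233553526856 613.4222090677115 s-y -112.74938693442735 -82.57668952198233 -96.0873084090352
[305 193  11  42 428] [652.   -8.8 235. ]
top 129 [652.7 -10.  235.9] [648.3 -24.7 235.5] [657.3   2.7 237.1] s-x 642.4999455977381 649.0003120251712 s-y -110.99277628135209 -83.92226915751301 -96.49838887593454
planned squeeze s: 621.2569693045599 -99.76486400789197
3574 49.39133111148982
((675.5946044921875, -6.8653106689453125), (30.02208709716797, 248.51657104492188), 7.875529766082764)
((613.36279296875, -15.175704956054688), (176.52066040039062, 249.47300720214844), 7.621530532836914)
[[ 509.3   96.8]
 [ 542.4 -150.5]
 [ 717.4 -127.1]
 [ 684.3  120.2]] [517.7 517.7 694.2 694.2] [  28.4 -221.1 -221.1   28.4]
```

```bash
cat >> h.py <<'E'
YS=0.135
X,Y=ax(YS)
def S(sx,sy,z): # stand-rotated coords -> world (using yaw .133 axes re-evaluated)
    return (X*sx+Y*sy+np.array([0,0,z])).tolist()
def st(tag=""):
    p=np.array(ctrl.current_eef_pos());print(tag,"t",round(ctrl.current_time(),2),"p",np.round(p,1),"s",np.round([p@X,p@Y],1),"F",np.round(ctrl.current_ft_force(),1),"w",round(ctrl.current_grip_width(),3))
E
python3 - <<'E'
from h import *
X0,Y0=ax(0.133); w=X0*623+Y0*-98.3; print(w)
o=[np.pi,0,YS+np.pi/2]
print(ctrl.ik([w[0],w[1],372],o))
h=ctrl.move_linear([w[0],w[1],372],o,v=120,force_limit=15)
st(h)
ctrl.sleep(.2);st()
if not h:
    ctrl.grasp();st("g");ctrl.sleep(.3);st("g")
    shot("w2")
E
```

```text
[630.53338413 -14.81693266   0.        ]
[-0.50146898  0.59771313  0.82691074  1.34540596 -0.43510873  1.38300285
  0.45195085]
False t 4.01 p [630.8 -15.  373. ] s [623.1 -99.8] F [-0.6  0.2  0.9] w 0.999
 t 4.21 p [630.7 -15.  372.7] s [622.9 -99.7] F [-0.4 -0.9  0. ] w 1.004
g t 4.77 p [630.2 -15.3 374.3] s [ 622.4 -100. ] F [-4.6 -0.5  8.2] w 0.332
g t 5.07 p [630.1 -15.3 374.3] s [ 622.4 -100. ] F [-4.9 -0.1  7.8] w 0.334
```

View pics/w2.png

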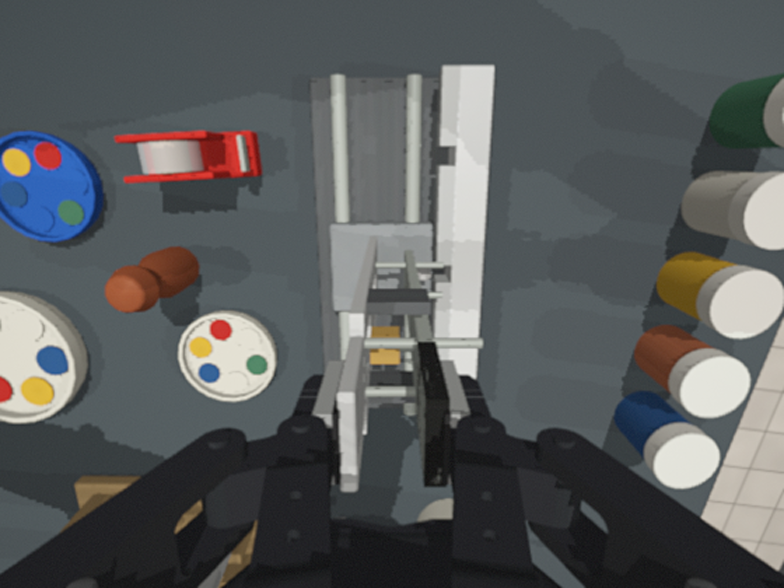

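Run:
```python
from h import *
a=np.array([630.53,-14.82,373.])
h=ctrl.move_linear((a-75*Y).tolist(),None,v=60,force_limit=30);st(h)
ctrl.sleep(.3);st();shot("w3")
```

```text
False t 6.52 p [640.4 -89.8 374.3] s [ 622.5 -175.2] F [-3.7  0.6  4.2] w 0.329
 t 6.82 p [640.4 -89.8 374.3] s [ 622.5 -175.2] F [-3.6  0.5  4.6] w 0.328
```

View pics/w3.png

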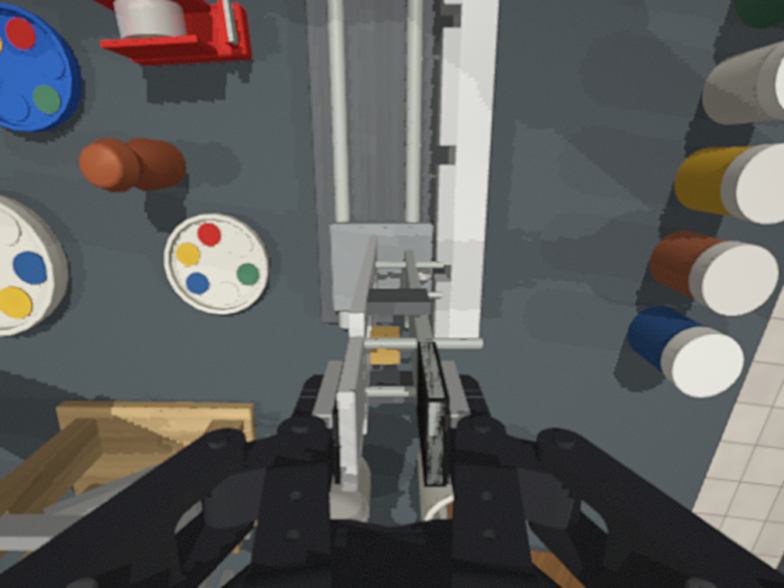

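Run:
```python
from h import *
ctrl.let_go();st()
p=S(*[622.5,-174.6],500)
a=np.array([630.53,-14.82,0.])-75*Y
ctrl.move_linear([a[0],a[1],500],None,v=200);st()
c=shot("w4")
np.set_printoptions(suppress=True,precision=1)
P=cloud(c,c["tcp"],c["rot"])
mm=(P[...,2]>215)&(P[...,2]<250)&(P[...,0]>580)&(abs(P[...,1]+90)<60);n,l,s_,ce=cv2.connectedComponentsWithStats(mm.astype(np.uint8))
for i in range(1,n):
    if s_[i,4]>15:
        q=P[l==i]; t=q[q[:,2]>np.percentile(q[:,2],70)]; print("top",len(t),t.mean(0),"s-x",(t@X).min(),(t@X).max(),"s-y",(t@Y).min(),(t@Y).max())
c=load("w1");P=cloud(c,c["tcp"],c["rot"])
mm=(P[...,2]>215)&(P[...,2]<250)&(P[...,0]>580)&(abs(P[...,1])<60);n,l,s_,ce=cv2.connectedComponentsWithStats(mm.astype(np.uint8))
for i in range(1,n):
    if s_[i,4]>15:
        q=P[l==i]; t=q[q[:,2]>np.percentile(q[:,2],70)]; print("before",len(t),t.mean(0),"s-x",(t@X).min(),(t@X).max(),"s-y",(t@Y).min(),(t@Y).max())
```

```text
t 7.46 p [640.5 -89.2 372.9] s [ 622.7 -174.6] F [-0.2 -1.2 -0.7] w 0.996
 t 8.24 p [640.5 -89.1 498.9] s [ 622.7 -174.5] F [-0.2  0.1 -0.6] w 1.0
top 104 [628.9 -88.9 235.9] s-x 608.7378727226011 613.4776532695198 s-y -189.48405980269666 -158.71378328499546
top 130 [663.3 -85.8 235.9] s-x 642.4847548427645 648.9717502059027 s-y -187.93858873734203 -160.21150991139274
before 102 [618.4 -14.2 235.8] s-x 608.5160256773271 613.2438547186705 s-y -113.97253628707658 -83.80044472264181
before 129 [652.7 -10.  235.9] s-x 642.3259547069579 648.7935133961188 s-y -112.27891821955508 -85.21283336317248
```

View pics/w4.png

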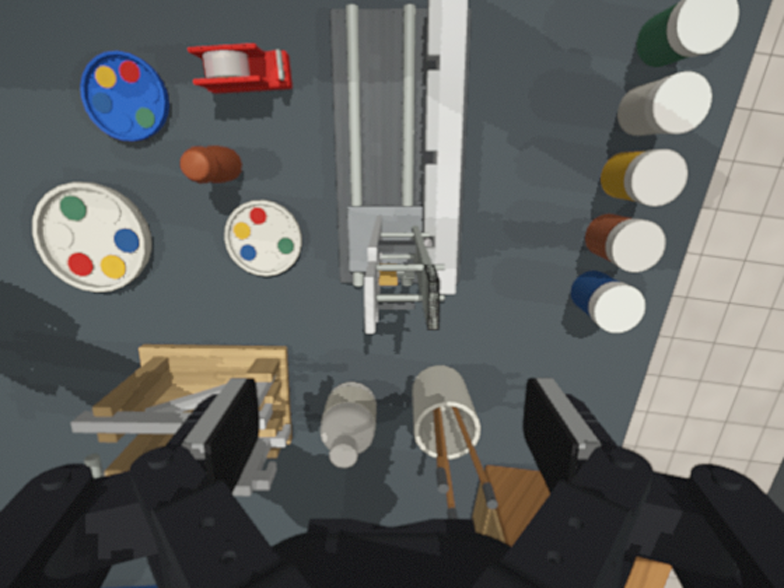

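Run:
```python
from h import *
ctrl.goto([455,-330,440],[np.pi,0,0.13+np.pi]);st();ctrl.sleep(.15)
c=shot("w5");st()
print(c["rot"])
```

```text
t 10.0 p [ 455.5 -329.4  439.7] s [ 407.1 -387.8] F [-0.5 -0.1 -0.5] w 1.004
 t 10.2 p [ 455.5 -329.6  439.9] s [ 407.  -387.9] F [0.3 0.4 0.6] w 1.0
[ 3.14154932e+00  1.45510112e-05 -3.01056316e+00]
```

View pics/w5.png

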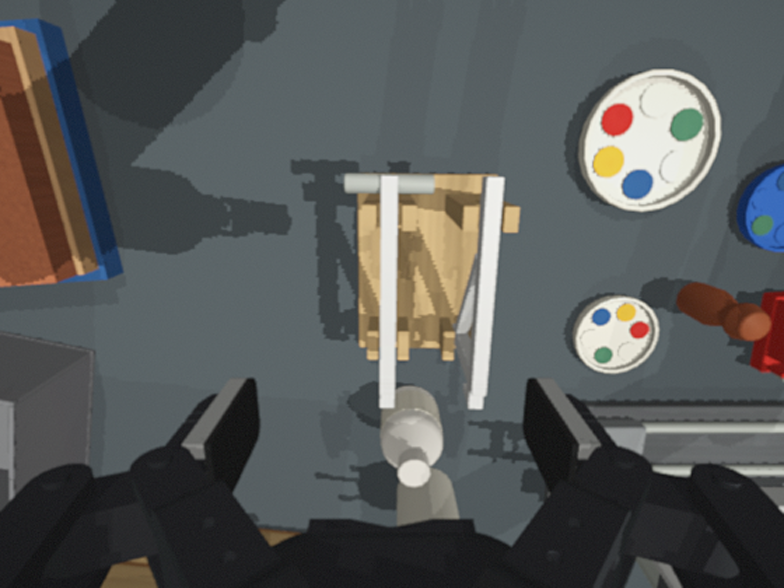

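Run:
```python
from h import *
np.set_printoptions(suppress=True,precision=2)
c=load("w5");P=cloud(c,c["tcp"],c["rot"]);V=c["frame"].min(2)
m=(V>200)&(P[...,2]>105)&(P[...,2]<135)
n,l,s_,ce=cv2.connectedComponentsWithStats(m.astype(np.uint8))
for i in range(1,n):
    if s_[i,4]>200:
        print(s_[i],np.median(P[l==i],0))
        # drop crossbar rows: use centre per row
        rows=range(s_[i,1],s_[i,1]+s_[i,3]);pts=[];wd=[]
        for r in rows:
            xs=np.nonzero(l[r]==i)[0]
            if len(xs)>16 or len(xs)<6: continue
            pts.append([xs.mean(),r]);wd.append(len(xs))
        W=onplane(c,pts,122,c["tcp"],c["rot"])[:,:2]
        vx,vy,x0,y0=cv2.fitLine(W.astype(np.float32),cv2.DIST_HUBER,0,.01,.01).ravel()
        if vx<0: vx,vy=-vx,-vy
        d=np.array([vx,vy]);proj=(W-[x0,y0])@d
        print("yaw",np.arctan2(vy,vx),"ends",np.array([x0,y0])+d*proj.min(),np.array([x0,y0])+d*proj.max(),proj.max()-proj.min(),"resid",np.abs((W-[x0,y0])@[-vy,vx]).max(),np.mean(wd))
        Pc=np.array([x0,y0])
        e1=np.array([x0,y0])+d*proj.max()
# rear edge of target ends at back face: 72 ahead of grip
```

```text
[ 272  126   13  165 1719] [ 462.03 -329.82  121.4 ]
yaw 0.11657675 ends [ 392.11 -337.99] [ 549.62 -319.54] 158.58671753555183 resid 0.5103034837933141 10.418181818181818
[ 335  127   25  165 1744] [ 453.32 -265.37  121.43]
yaw 0.1178239 ends [ 384.51 -273.8 ] [ 542.28 -255.12] 158.86985983543775 resid 1.853545805480154 10.56969696969697
```

Run:
```python
from h import *
np.set_printoptions(suppress=True,precision=1)
c=load("w5");P=cloud(c,c["tcp"],c["rot"]);V=c["frame"].min(2)
d=np.array([np.cos(.117),np.sin(.117)]);g0=np.array([469.6,-328.9])
for r in list(range(122,142,1))+list(range(276,296,1)):
    print(r,V[r,278],P[r,278],"fwd",(onplane(c,[[278,r]],122,c["tcp"],c["rot"])[0,:2]-g0)@d, V[r,260],P[r,260],(P[r,260][:2]-g0)@d)
save(c,"w5c.png",5,(240,110,370,220))
```

```text
122 62 [ 392.3 -338.4   -1.5] fwd -81.30908038310598 85 [ 395.1 -360.1   -0.7] -77.59061368459248
123 75 [ 393.4 -338.3   -0.3] fwd -80.48857513558836 85 [ 396.3 -360.     0. ] -76.44152983859496
124 118 [ 390.8 -338.3  112.7] fwd -79.6665860404566 133 [ 392.8 -354.   114.1] -79.17700639441512
125 182 [ 391.6 -338.2  114.8] fwd -78.84310952021906 164 [ 393.6 -353.8  116.1] -78.40590510276161
126 229 [ 392.2 -338.1  121.2] fwd -78.01814198619003 177 [ 394.4 -353.7  116.4] -77.57452742035487
127 233 [ 393.  -338.   121.9] fwd -77.19167983844446 186 [ 395.2 -353.6  116.7] -76.74557541593369
128 230 [ 393.8 -337.9  121. ] fwd -76.36371946577262 192 [ 396.  -353.5  117. ] -75.91718110369588
129 230 [ 394.6 -337.8  121.7] fwd -75.53425724563452 193 [ 396.9 -353.4  117. ] -75.06935217671034
130 230 [ 395.4 -337.7  121.5] fwd -74.70328954411396 194 [ 397.7 -353.2  117.4] -74.24637077625336
131 230 [ 396.3 -337.6  121.7] fwd -73.8708127158726 194 [ 398.4 -353.1  119.3] -73.50541497109491
132 229 [ 397.2 -337.5  120.4] fwd -73.0368231041035 189 [ 399.3 -353.   118.8] -72.63382110193838
133 229
[... 2131 characters left out ...]
50.38787586625952
289 225 [ 553.6 -317.   112.8] fwd 79.41319619629341 63 [ 623.3 -334.1   -0.8] 152.03393177851598
290 220 [ 553.8 -317.   114.4] fwd 80.54130535474498 62 [ 625.2 -333.9   -1.2] 153.92475331640046
291 170 [ 604.2 -310.6   31.3] fwd 81.67169392341705 62 [ 626.8 -333.7   -1.3] 155.5773924550019
292 117 [ 603.5 -310.7   35. ] fwd 82.80436819502361 62 [ 627.7 -333.6   -0. ] 156.43512013407303
293 108 [ 604.  -310.6   36.5] fwd 83.93933448539886 60 [ 629.8 -333.4   -1. ] 158.6250677365438
294 109 [ 603.4 -310.7   39.9] fwd 85.07659913360695 64 [ 630.9 -333.2   -0.1] 159.73994613333454
295 109 [ 604.3 -310.6   40.8] fwd 86.2161685020503 58 [ 633.2 -333.    -1.1] 161.96287209383297
```

View pics/w5c.png

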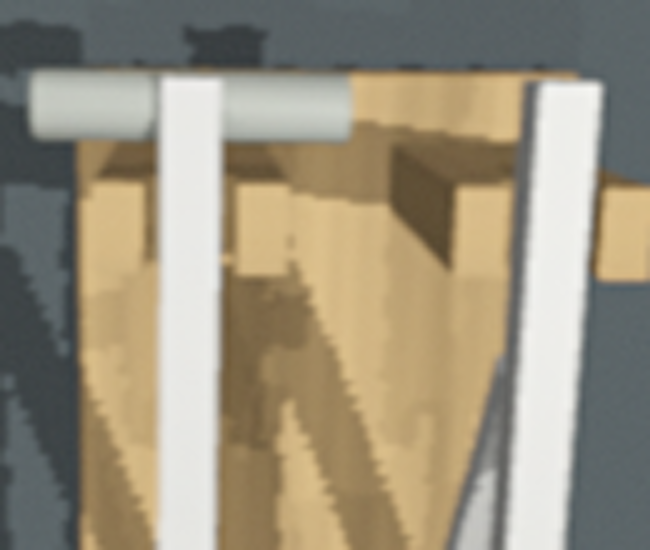

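Run:
```python
from h import *
b=.117;d=np.array([np.cos(b),np.sin(b)]);n=np.array([-np.sin(b),np.cos(b)])
g=np.array([469.3,-328.9])-2.5*n
o=[np.pi,0,b+np.pi]
ctrl.move_linear([g[0],g[1],330],o,v=180);st()
h=ctrl.move_linear([g[0],g[1],268],o,v=80,force_limit=10);st(h)
if not h:
    ctrl.grasp();st("g");shot("w6")
```

```text
t 10.97 p [ 469.8 -331.9  331. ] s [ 420.9 -392.1] F [-0.8 -0.1  0.5] w 0.995
False t 11.89 p [ 469.8 -331.7  268.5] s [ 420.9 -391.9] F [-0.9  0.   0.7] w 1.0
g t 12.57 p [ 469.7 -331.4  268.2] s [ 420.8 -391.6] F [0.3 0.4 0.5] w 0.112
```

View pics/w6.png

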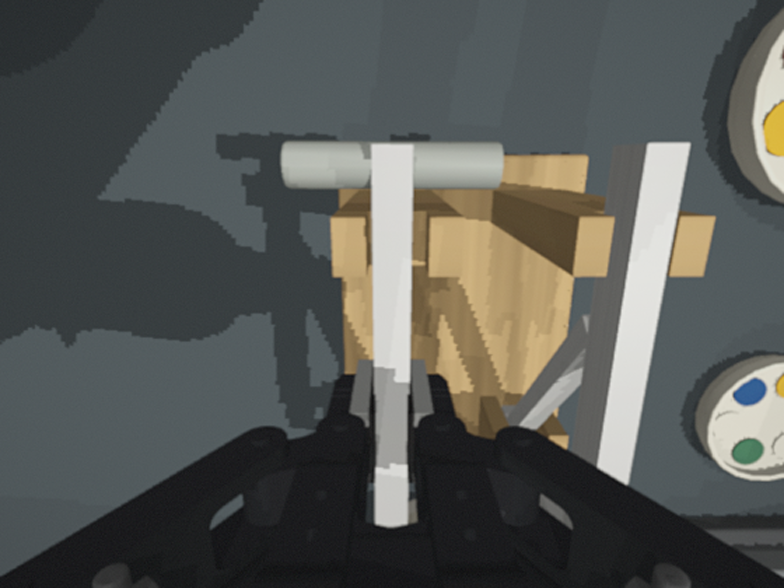

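Run:
```python
from h import *
c=np.array([469.7,-331.6])
ctrl.move_linear([c[0],c[1],412],None,v=160);st("lift")
o=[np.pi,0,YS+np.pi]
w=S(486.7,-174.1,412);print(w)
ctrl.move_linear(w,o,v=200);st("over")
shot("w7")
s=cams.camera("side");np.save("pics/side1.npy",s,allow_pickle=True);save(s,"side1.png",3,(240,110,440,300))
Q=cloud(s);q=Q[(Q[...,2]>60)&(Q[...,2]<190)&(Q[...,0]>595)&(Q[...,0]<660)&(Q[...,1]<-50)&(Q[...,1]>-130)]
np.set_printoptions(suppress=True,precision=1)
sx=q@X;sy=q@Y
for z in range(60,195,15):
    k=(q[:,2]>z)&(q[:,2]<z+15);f=k&(sx<sx[k].min()+8)
    print(z,np.percentile(sx[k],[1,5,20,50]),sy[f].min(),sy[f].max())
t=Q[(Q[...,2]>200)&(Q[...,2]<230)&(Q[...,0]>595)&(Q[...,0]<680)&(Q[...,1]<-50)&(Q[...,1]>-130)]
print("tab",np.percentile(t@X,[1,5,20,50]),(t@Y).min(),(t@Y).max())
```

```text
lift t 13.67 p [ 469.5 -331.2  410.7] s [ 420.6 -391.4] F [-0.1 -0.  -1.7] w 0.105
[505.7038510436328, -107.01081739543538, 412.0]
over t 14.95 p [ 505.3 -108.6  412. ] s [ 486.1 -175.6] F [ 1.1 -0.3 -1.5] w 0.101
60 [604.3 605.3 606.  607.1] -202.1730744519422 -152.28457017974634
75 [603.8 604.8 605.7 607.1] -202.885276435077 -151.19884549575553
90 [604.8 605.4 606.4 607.6] -202.6340238208702 -153.3541529692329
105 [604.1 604.9 606.  607.2] -201.498131869291 -151.77252439126255
120 [604.9 605.5 606.3 607.3] -200.64032906942612 -150.18796316794
135 [604.6 605.1 605.7 606.5] -202.1199108380491 -152.4647496634839
150 [604.8 605.1 606.3 608.4] -202.62463439679465 -150.05585236401163
165 [605.1 605.7 606.8 609.7] -200.77145365042546 -151.11247286639778
180 [604.8 605.1 606.  607.5] -201.4071595388795 -152.55104751338254
tab [604.5 605.6 606.7 610.2] -193.07008177400735 -157.3480008439393
```

View pics/w7.png

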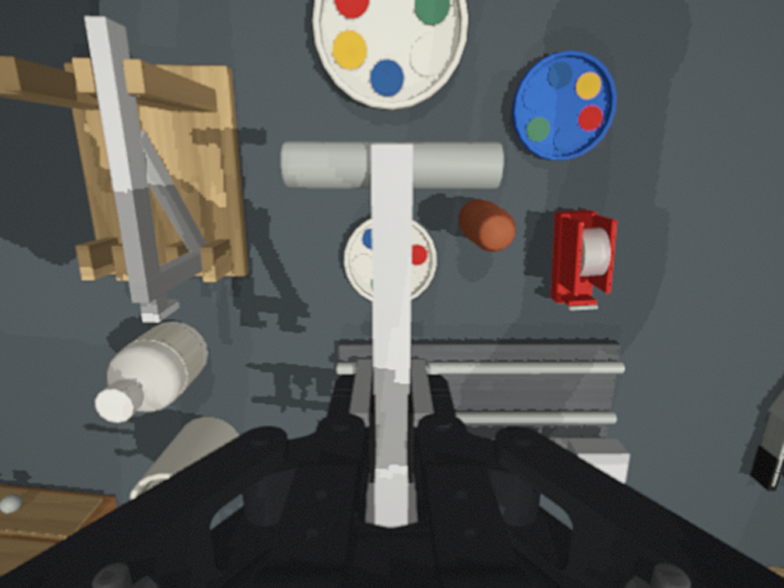

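View pics/side1.png

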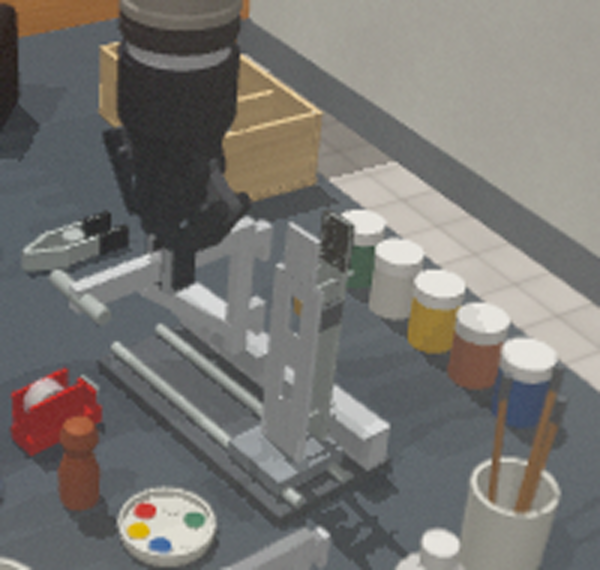

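Run:
```python
from h import *
np.set_printoptions(suppress=True,precision=1)
s=load("side1");Q=cloud(s).copy();sx=Q@X;sy=Q@Y;z=Q[...,2]
k=(sx>525)&(sx<590)&(z>150)&(z<280)&(sy>-200)&(sy<-150)
n,l,st_,ce=cv2.connectedComponentsWithStats(k.astype(np.uint8));print(st_[:6])
for zz in range(155,275,10):
    m=k&(z>zz)&(z<zz+10)
    if m.sum()>5: print(zz,m.sum(),"sx",np.percentile(sx[m],[2,50,98]),"sy",np.percentile(sy[m],[2,50,98]))
# top view
c=cams.camera("top");np.save("pics/top1.npy",c,allow_pickle=True);save(c,"top1.png",5,(270,120,390,230))
st()
```

```text
[[     0      0    560    420 234685]
 [   310    182     21     46    515]]
155 30 sx [541.7 546.3 570.1] sy [-182.9 -180.2 -171.6]
165 39 sx [539.1 553.  570.7] sy [-183.  -180.9 -174.4]
175 55 sx [527.3 548.6 569.6] sy [-183.2 -181.  -175.7]
185 68 sx [527.  549.5 570.4] sy [-183.1 -180.2 -171.6]
195 29 sx [534.1 544.  555.4] sy [-182.9 -179.8 -172. ]
205 31 sx [541.3 546.7 556. ] sy [-182.5 -180.8 -172.5]
215 34 sx [541.3 543.8 555.2] sy [-183.3 -180.2 -171. ]
225 43 sx [541.1 549.4 569.5] sy [-182.8 -180.4 -170.4]
235 42 sx [541.3 552.  569.5] sy [-183.  -181.2 -173.9]
245 61 sx [526. 549. 572.] sy [-183.8 -181.5 -179.3]
255 72 sx [528.5 546.7 570. ] sy [-183.  -181.1 -174.3]
265 9 sx [533.3 550.3 554.9] sy [-181.  -176.8 -173.7]
 t 15.1 p [ 505.4 -108.4  412.1] s [ 486.2 -175.5] F [ 0.2 -0.4 -1.3] w 0.099
```

View pics/top1.png

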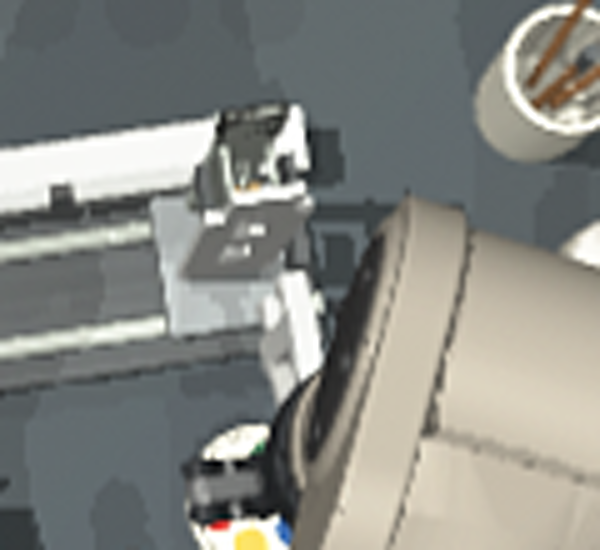

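Run:
```python
from h import *
o=[np.pi,0,YS+np.pi]
ctrl.move_linear(S(486.7,-174.1,329),o,v=150);st("down")
h=ctrl.move_linear(S(518,-174.1,329),o,v=80,force_limit=8);st(h)
if not h:
    h=ctrl.move_linear(S(545,-174.1,329),o,v=30,force_limit=8);st(h)
ctrl.sleep(.1);st()
s=cams.camera("side");np.save("pics/side2.npy",s,allow_pickle=True);save(s,"side2.png",4,(250,130,400,280))
```

```text
down t 15.8 p [ 506.1 -107.4  329.8] s [ 487.1 -174.5] F [ 0.1  0.6 -0.3] w 0.11
False t 16.34 p [ 536.7 -102.9  329.2] s [ 518.  -174.2] F [-0.1 -0.1 -0.6] w 0.106
True t 17.02 p [ 554.9 -100.6  327.6] s [ 536.3 -174.3] F [-3.5  1.1  0.3] w 0.104
 t 17.12 p [ 554.3 -100.6  327. ] s [ 535.7 -174.3] F [-3.2 -0.7  0.6] w 0.107
```

View pics/side2.png

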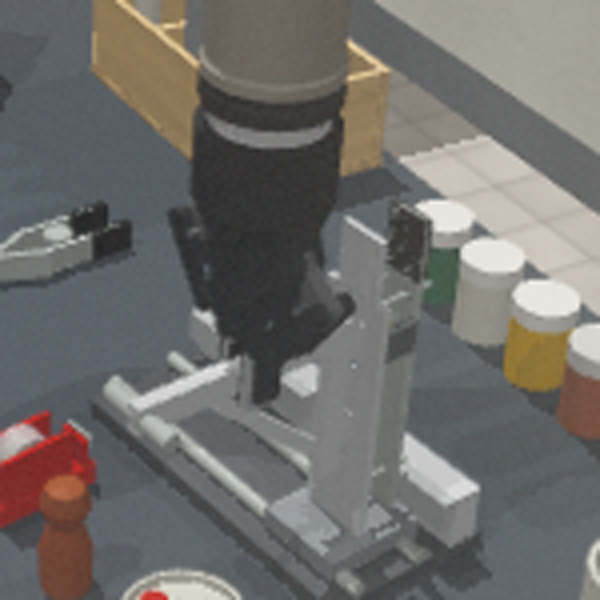

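Run:
```python
from h import *
o=[np.pi,0,YS+np.pi]
h=ctrl.move_linear(S(536.5,-174.2,308),o,v=30,force_limit=30);st(h)
ctrl.sleep(.1);st()
s=cams.camera("side");np.save("pics/side3.npy",s,allow_pickle=True);save(s,"side3.png",4,(250,130,400,280))
```

```text
False t 17.96 p [ 554.5 -101.3  310.4] s [ 535.8 -175. ] F [-10.   -0.5  14.8] w 0.105
 t 18.06 p [ 554.5 -101.3  310.4] s [ 535.8 -175. ] F [-9.6 -0.2 14.1] w 0.106
```

View pics/side3.png

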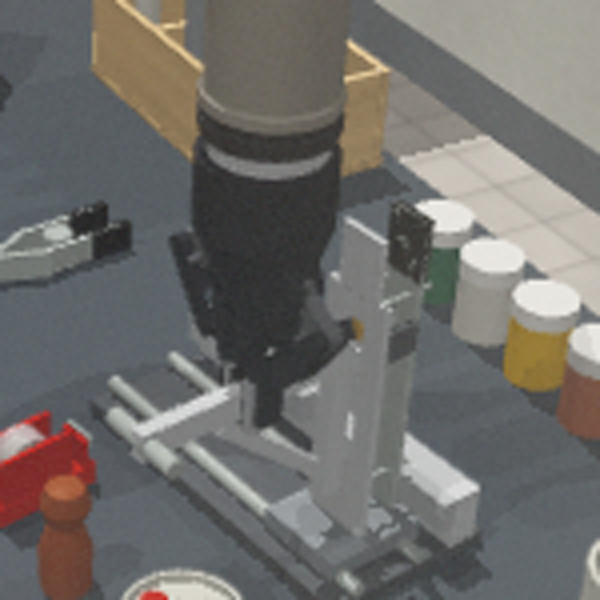

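Run:
```python
from h import *
h=ctrl.move_linear(S(536,-174.2,305),None,v=30,force_limit=18);st(h)
ctrl.sleep(.1);st()
ctrl.move_linear(S(535.8,-174.6,311),None,v=30);st("rel")
h=ctrl.move_linear(S(535.8,-174.6,316),None,v=20,force_limit=8);st(h);ctrl.sleep(.1);st("lift test")
ctrl.move_linear(S(535.8,-174.6,311),None,v=30);st("back")
```

```text
False t 18.36 p [ 553.6 -102.4  309.3] s [ 534.8 -176. ] F [-13.   -0.3  22.9] w 0.107
 t 18.46 p [ 553.6 -102.4  309.3] s [ 534.8 -176. ] F [-14.    0.   23.4] w 0.105
rel t 18.81 p [ 554.5 -100.7  310.5] s [ 536.  -174.4] F [-2.9 -1.   1.6] w 0.108
True t 19.12 p [ 554.1 -100.3  314. ] s [ 535.6 -174. ] F [-0.1 -0.7 -2.2] w 0.105
lift test t 19.22 p [ 553.6 -100.4  313.5] s [ 535. -174.] F [ 1.  -0.3 -1.1] w 0.109
back t 19.47 p [ 554.8 -100.8  311.1] s [ 536.2 -174.6] F [ 0.4 -0.2  0.4] w 0.109
```

Run:
```python
from h import *
h=ctrl.move_linear(S(536.3,-174.6,303),None,v=30,force_limit=28);st(h)
ctrl.sleep(.1);st()
ctrl.move_linear(S(535.8,-174.6,310.5),None,v=30);st("rel")
ctrl.let_go();st()
ctrl.move_linear(S(528,-174.6,420),None,v=180);st()
ctrl.goto(S(430,-174.6,430),[np.pi,0,YS+np.pi]);
s=cams.camera("side");np.save("pics/side4.npy",s,allow_pickle=True);save(s,"side4.png",5,(270,140,390,250))
shot("w8")
```

```text
True t 19.72 p [ 554.1 -101.8  308.9] s [ 535.3 -175.5] F [-1.   1.   4.1] w 0.107
 t 19.82 p [ 554.1 -101.7  308.9] s [ 535.3 -175.4] F [-1.4 -0.4  5.1] w 0.106
rel t 20.07 p [ 554.3 -100.9  310. ] s [ 535.7 -174.6] F [-0.  -0.1 -0.8] w 0.11
 t 20.79 p [ 554.4 -100.9  310.5] s [ 535.8 -174.6] F [-0.3  0.1  0.2] w 0.997
 t 21.55 p [ 546.4 -101.7  418.9] s [ 527.7 -174.4] F [ 0.1  0.5 -1.2] w 0.995
```

View pics/side4.png

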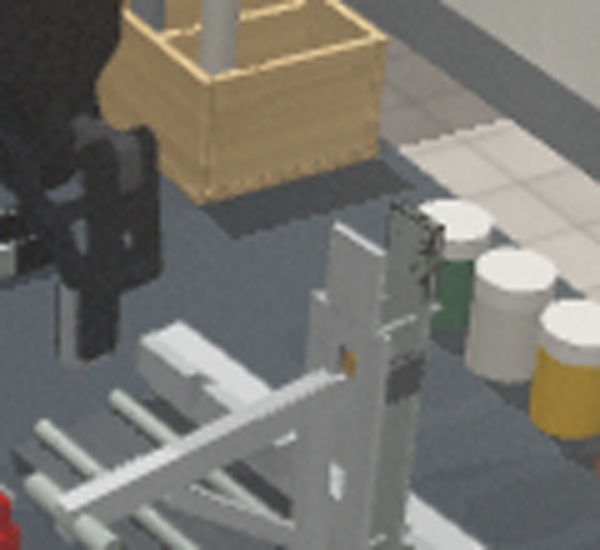

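View pics/w8.png

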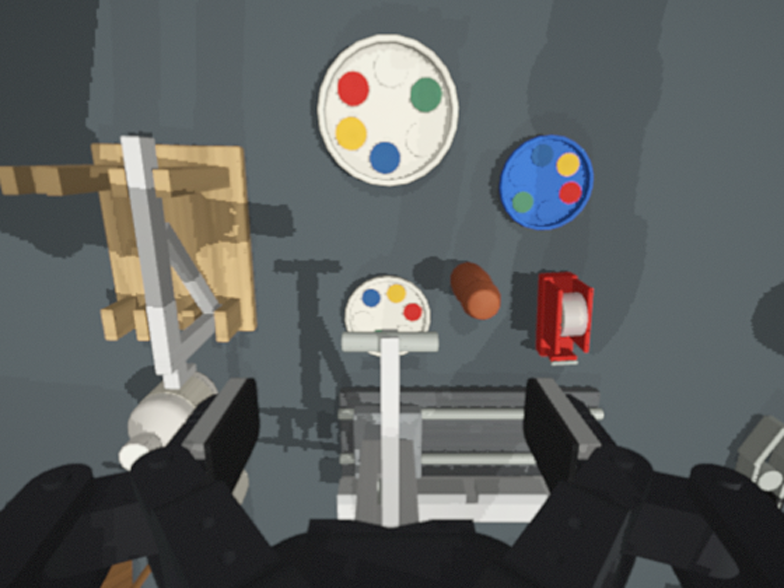

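Run:
```python
from h import *
np.set_printoptions(suppress=True,precision=2)
c=load("w8");P=cloud(c,c["tcp"],c["rot"])
print(c["tcp"])
m=(c["frame"].min(2)>190)
sx=P@X;sy=P@Y;z=P[...,2]
for a in range(460,606,12):
    k=(sx>a)&(sx<a+12)&(abs(sy+174.5)<4)&(z>130)&(z<190)
    if k.sum()>8: print(a,k.sum(),np.median(z[k]),np.median(sy[k]))
s=load("side4");Q=cloud(s);sx=Q@X;sy=Q@Y;z=Q[...,2]
for a in range(455,606,12):
    k=(sx>a)&(sx<a+12)&(abs(sy+176)<4)&(z>140)&(z<185)
    if k.sum()>3: print("side",a,k.sum(),np.percentile(z[k],[50,90]))
# slot geometry in side image: predicted pixels
face=608.7-2.7; cy=-176.4
for zz in (143,157,179,77,91,113): print(zz,project(s,S(face,cy,zz)))
print("home beam top rear",project(s,S(face,cy,165)))
```

```text
[ 449.64 -114.52  429.1 ]
460 137 157.76159482558063 -173.9723015841231
472 136 158.37535743132617 -174.37933192015544
484 133 158.81641632683983 -174.79258216685616
496 127 159.3897156533097 -173.9773372057141
508 131 160.06948538228943 -174.8158304017688
520 123 160.49476960412642 -174.82575470191853
532 120 161.11976771823407 -173.98091211430756
544 101 161.63794786693865 -174.84793237477658
556 91 162.23757401811926 -174.85829720679877
568 88 162.73351536372775 -173.98514021379842
side 455 18 [156.49 158.5 ]
side 467 26 [156.33 158.62]
side 479 32 [156.5  159.46]
side 491 31 [155.63 159.42]
side 503 26 [155.76 159.96]
side 515 26 [156.54 160.69]
side 527 26 [158.3 161.1]
side 539 23 [157.08 160.68]
side 551 19 [161.   162.22]
side 563 30 [157.9  162.81]
side 575 25 [160.64 163.4 ]
side 587 25 [158.04 163.82]
side 599 29 [155.78 181.81]
143 [[336.51 221.34]]
157 [[337.02 216.41]]
179 [[337.84 208.5 ]]
77 [[334.2  243.62]]
91 [[334.67 239.03]]
113 [[335.44 231.67]]
home beam top rear [[337.31 213.55]]
```

Run:
```python
from h import *
ctrl.goto(S(622.7,-174.5,470),[np.pi,0,YS+np.pi/2])
ctrl.sleep(.2);st()
c=shot("w9")
a=cv2.resize(c["frame"][150:260,220:340,::-1],None,fx=3.3,fy=3.3,interpolation=cv2.INTER_CUBIC)
b=cv2.resize(load("w2")["frame"][150:300,220:340,::-1],None,fx=3.3,fy=3.3,interpolation=cv2.INTER_CUBIC)
h=min(a.shape[0],b.shape[0]);cv2.imwrite("pics/cmp.png",np.hstack([a[:h],b[:h]]))
```

```text
t 23.67 p [640.1 -89.5 470.3] s [ 622.3 -174.8] F [-0.3 -1.1  0.2] w 1.001
```

View pics/cmp.png

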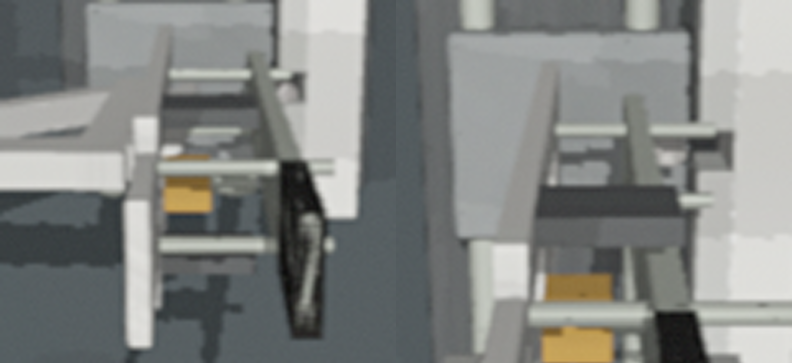

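View pics/w9.png

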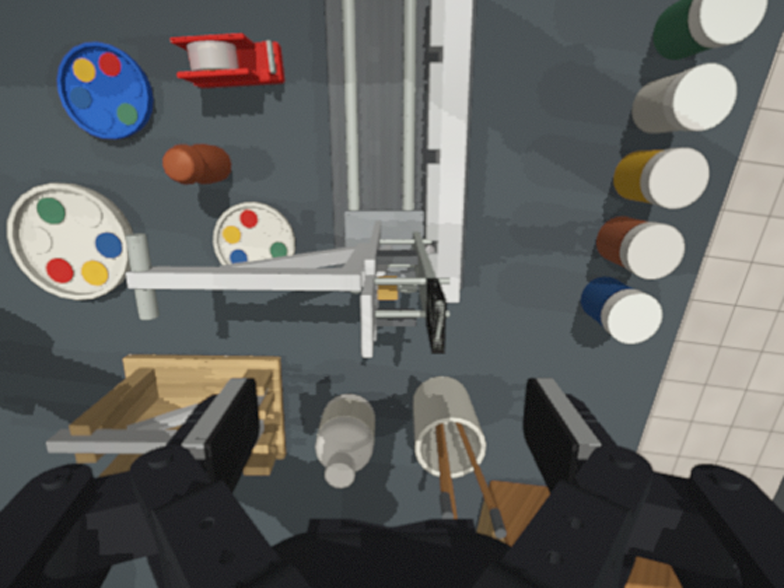

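Run:
```python
from h import *
np.set_printoptions(suppress=True,precision=1)
for n in("w1","w4","w9"):
    c=load(n);P=cloud(c,c["tcp"],c["rot"]);hsv=cv2.cvtColor(c["frame"],cv2.COLOR_RGB2HSV)
    m=(hsv[...,0]>10)&(hsv[...,0]<28)&(hsv[...,1]>110)&(P[...,2]>100)&(P[...,2]<200)&(P@X>600)&(P@X<640)
    q=P[m];print(n,m.sum(),np.median(q,0),"sx",np.percentile(q@X,[3,50,97]),"z",np.percentile(q[:,2],[3,50,97]))
```

```text
w1 108 [627.9 -16.2 171.2] sx [614.8 620.  625.2] z [170.1 171.2 172.5]
w4 121 [638.4 -91.  171.3] sx [614.8 620.5 626.1] z [170.  171.3 172.6]
w9 142 [638.7 -92.6 171.4] sx [614.8 620.8 626. ] z [160.8 171.4 172.6]
```

Run:
```python
from h import *
c=load("w9");P=cloud(c,c["tcp"],c["rot"])
mm=(P[...,2]>215)&(P[...,2]<250)&(P[...,0]>580)&(abs(P[...,1]+90)<60);n,l,s_,ce=cv2.connectedComponentsWithStats(mm.astype(np.uint8))
for i in range(1,n):
    if s_[i,4]>15:
        q=P[l==i]; t=q[q[:,2]>np.percentile(q[:,2],70)]; print("sx",(t@X).min(),(t@X).max(),"sy",(t@Y).min(),(t@Y).max())
ctrl.job_done();st()
```

```text
sx 608.8456507187934 613.2790191446206 sy -191.3612609610703 -160.4632665520475
sx 642.3631261061569 648.8088880803135 sy -189.9900512129455 -162.00933583961313
the job is handed in; nothing more can be done
the job is handed in; nothing more can be done
```

The job is handed in, at about 24 s of the 51 s allowed. I squeezed the release, slid the upright 75 mm to the end notch by the small white palette and let go. Then I took the crossbar bracket from the rack, hooked both claws into the slots, pressed it down and released it.

**What the last checks showed:**
- **Upright:** The gap across tab and bar is back to its free 40 mm, so the pawl is home in the notch. The last picture puts the upright about 1.8 mm farther along the slide than the one taken just after release. With the bar fully out, I take this as camera or pose error, but I did not measure it again.
- **Latch:** The brass spring latch sits where it was before the bracket went in, so it has snapped over the upper claw.
- **Bracket:** Its top at the plate is at about 164 mm, against 165 mm expected. The beam droops about 2.6° towards its tip, which I put down to slack in the claws.
- **Lift test:** This was not clear-cut. The bracket rose about 3 mm with little force, which fits the claw slack, so I rely on the latch position instead. I pressed it down again before letting go.
- **Other things:** I saw no change to the other bracket, doll, dispenser, palettes, paint bottle or brush pot in the last pictures. I did not check the jar or the clamp at the end, and the arm never worked near them.

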